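# Put the lever holders back on their own nests

## Robot

A 6-joint arm with a two-finger parallel gripper is mounted at the origin on the work surface. World frame = base frame: x ahead of the robot, y to its left, z up, the work surface at z = 0. Lengths are in mm, angles in rad, forces in N, time in s.
With the tool pointing down it reaches from about 275 to 750 mm from the base axis. Payload 10.2 kg.
Tool frame: the origin (TCP) lies at the very end of the fingers, on their centre line; the grasp point (between the pads) lies 19 mm behind it (ctrl.hold_point_z is the distance from the TCP to the grasp point, in mm); z points along the fingers, y is the direction in which the jaws open and shut (so a half turn about z gives the same grasp; the last joint's range is limited). The gripper opens to 85 mm and grips with 20 to 120 N. Pads are 22 mm wide; open, the fingers measure 114 mm over their backs; the gripper's body (76 mm by 85 mm) begins 54 mm behind the grasp point. The pads swing forward as they close: fully open they stand 13 mm farther back than shut.
Start: joints at [-1.527, 0.313, 1.498, -0, 1.331, -0.223], TCP at [138.401, -506.435, 231.294] pointing down, gripper open.
Joint ranges: [-2.94, 2.94], [-0.97, 2.17], [0.19, 2.56], [-1.23, 4.37], [0.02, 3.11], [-2.88, 2.88]. Speed limits (rad/s): [2.39, 2.39, 3.01, 3.14, 3.14, 3.14].

## Interface

Orientations are given as a unit quaternion [w, x, y, z].
In Python, from rig import readout, cams, workorder, spotter, ctrl gives the robot as it stands.
- The arm moves only by the tool step_arm, never from a script. Its argument "plan" is text: rows parted by semicolons, each of 5 numbers parted by spaces: the shift along the tool's x, y, z in cm, then the turn about the tool's z in degrees, then the opening in per cent of the stroke, from 0 (shut) to 100 (fully open). In form: x y z twist gripper; .... A call has 1 to 10 rows; each row is the pose to reach, as a shift and turn from the pose commanded when the call began, along the tool's axes at that moment; what a row does not reach only later rows make up. A row lasts 1/10 s, in which the tool goes at most 50 mm and 8.59 degrees, less where a joint would pass 70% of its speed; a pose out of reach is approached as far as the arm can. A call with a gripper value outside its range is refused whole. The fingers move at their own pace and stop on an object; "grip_force" is the grip in N (left out, the last holds). Time passes only in rows, so rows that repeat a pose let the fingers close. It gives the time, the measured TCP pose, the force and the opening at its end, in the units of the state.
- readout.sense(): the state, without advancing time (a new reading comes with each control period).
- cams.capture(name): name is "scene" or "top" or "wrist"; returns (picture, depth): 384x512x3 uint8, red, green, blue; 384x512 float32, mm along the optical axis (not along the pixel's ray), 0 where there is no reading.
- cams.camera_info(name): a dict with "vfov" (degrees; the focal length in pixels is half the picture's height over the tangent of half this angle, whatever the lens; pixels are square), "cx", "cy" (the principal point, pixels), "k1" (the pictures are not rectified: a ray, as slopes to the right and down, at radius r is drawn at 1 + k1 r^2 times it, then the intrinsics apply), "rvec" (rotation vector, rad) and "tvec" (3), from world to camera coordinates, as OpenCV has them. Camera axes: x right, y down, z forward; pixel columns grow to the right and rows downward; lengths in mm; the calibration is good to about 2 mm. A picture is of the moment at which its call begins: read the wrist's pose just before it. camera_info takes no time and is no camera call; for the wrist camera it gives the pose at the moment of the call.
- workorder.finish_job(): hands the job in, once; it reports no verdict.
Trained networks look in the newest picture that a camera, given by its name, has taken for a name from the list of things; names that differ only in an ending like _2 or _b are one class to them, and where a whole thing is asked for, a point or a joint stands for the part that bears it (a point fixed in the world has none). Each returns a list of dicts, best first, with "conf" (0 to 1); they miss things now and then, are a little off and sometimes report something else, mostly with a low value. They report only what shows in the picture. A call takes as long as a camera call. They do not tell look-alikes from the thing itself.
- spotter.regions_of(camera, target): "pixels" (384x512 bool, what is visible of it) and "extent" ([centre column, centre row, width, height] in pixels, round what is visible of it).
The state is a dict: "time_s": time; "joints": joint angles; "dq": joint speeds; "tau": joint torques, N m; "eef_pos": TCP position; "ee_rot": TCP orientation; "force": force on the tool from outside, world axes, zero at the start; "wrist_torque": the same for the moment, N m; "grip_width": opening from 0.0 (shut) to 1.0 (fully open).
Only numpy, scipy, OpenCV 4.12 (cv2) and the standard library are available. Lean on these libraries where they do the work, as an engineer would, in place of code of your own. Each camera call takes 0.05 s, during which the arm holds its last target. There are 200 camera calls.

## Task

After the practical the three aluminium lever holders were put back on the wrong nest plates: lay each one, knob up, flat and squarely on the plywood plate cut to its own shape (left-hand, right-hand and T), bar over bar and foot over foot with an even border all round. The round rubber mat is free for laying a holder down meanwhile. Do not disturb the beaker, the bottle or the dish.

Things in the scene. Friction and masses are not known exactly. Their poses are not given: they have to be found in the camera images.
- holder_left_mid (a point): Left-hand holder: aluminium, 16 mm thick, about 170 g, lying flat, z up. Bar 22 mm wide along x, from x=-60 to +50 mm of this point; at x=28..50 mm one foot, to +y (knob end towards you, it points left), sticking out 35 mm from the bar. Black knob (16 mm wide, 20 mm high) on top at x=-46. Point: on the bar's midline, half-way up (8 mm), near the centre of mass: grip here across y. Starts a little askew on a wrong nest.
- holder_right_mid (a point): Right-hand holder: aluminium, 16 mm thick, about 170 g, lying flat, z up. Bar 22 mm wide along x, from x=-60 to +50 mm of this point; at x=28..50 mm one foot, to -y (knob end towards you, it points right), sticking out 35 mm from the bar. Black knob (16 mm wide, 20 mm high) on top at x=-46. Point: on the bar's midline, half-way up (8 mm), near the centre of mass: grip here across y. Starts a little askew on a wrong nest.
- holder_tee_mid (a point): T-shaped holder: aluminium, 16 mm thick, about 170 g, lying flat, z up. Bar 22 mm wide along x, from x=-60 to +50 mm of this point; at x=28..50 mm two feet, to +y and -y, sticking out 35 mm from the bar. Black knob (16 mm wide, 20 mm high) on top at x=-46. Point: on the bar's midline, half-way up (8 mm), near the centre of mass: grip here across y. Starts a little askew on a wrong nest.
- nest_left_head (a point): Left-hand nest: fixed plywood plate 6 mm thick, its holder's outline plus 10 mm all round (bar 130 x 42 mm; one foot, to +y, 42 mm wide, 35 mm out). Point: on its top face, on the bar's midline where the foot joins, 21 mm from the far (+x) edge; x along the bar to the foot end, z up. The holder belongs on it with the same axes, its own point at x=-39, y=0, z=+8 mm from here.
- nest_right_head (a point): Right-hand nest: fixed plywood plate 6 mm thick, its holder's outline plus 10 mm all round (bar 130 x 42 mm; one foot, to -y, 42 mm wide, 35 mm out). Point: on its top face, on the bar's midline where the foot joins, 21 mm from the far (+x) edge; x along the bar to the foot end, z up. The holder belongs on it with the same axes, its own point at x=-39, y=0, z=+8 mm from here.
- nest_tee_head (a point): T-shaped nest: fixed plywood plate 6 mm thick, its holder's outline plus 10 mm all round (bar 130 x 42 mm; two feet, to +y and -y, 42 mm wide, 35 mm out). Point: on its top face, on the bar's midline where the foot joins, 21 mm from the far (+x) edge; x along the bar to the foot end, z up. The holder belongs on it with the same axes, its own point at x=-39, y=0, z=+8 mm from here.
- mat: Round grey rubber mat, 130 mm in diameter, 4 mm thick, fixed to the bench and empty at the start: a free spot where a holder can be laid meanwhile. Origin at the centre of its underside, on the bench.
- beaker: Bystander: clear glass beaker, 68 mm in diameter, 90 mm high, loose, standing among the nests. Origin at the centre of its underside. To be left alone.
- bottle: Bystander: amber glass reagent bottle, 60 mm in diameter, 130 mm high, loose. Origin at the centre of its underside. To be left alone.
- dish: Bystander: closed glass dish, 90 mm in diameter, 16 mm high, loose. Origin at the centre of its underside. To be left alone.
Not all that is in view belongs to the job. Leave any red or yellow look-alike of the part that bears holder_left_mid alone.

How it is judged (in metres and radians):
At the end, for the whole second after the job is handed in: Each of the three holders lies released and at rest, knob up and flat, on the nest plate of its own shape, its listed point within 12 mm along and 12 mm across of where it belongs, pointing the same way as the plate within 0.2 rad, and at the height of resting on the plate (within 4 mm) (x of holder_left_mid in the frame of nest_left_head between -0.051 and -0.027 m and y of holder_left_mid in the frame of nest_left_head between -0.012 and 0.012 m and z of holder_left_mid in the frame of nest_left_head between 0.004 and 0.012 m and x of nest_left_head in the frame of holder_left_mid above 0.02 m and angle between the x axis of holder_left_mid and the x axis of nest_left_head, either way round below 0.2 rad and angle between each of holder_left_mid, holder_right_mid, holder_tee_mid's own z axis and vertical below 0.1 rad and linear speed of each of holder_left, holder_right, holder_tee below 0.01 m/s and x of holder_right_mid in the frame of nest_right_head between -0.051 and -0.027 m and y of holder_right_mid in the frame of nest_right_head between -0.012 and 0.012 m and z of holder_right_mid in the frame of nest_right_head between 0.004 and 0.012 m and x of nest_right_head in the frame of holder_right_mid above 0.02 m and angle between the x axis of holder_right_mid and the x axis of nest_right_head, either way round below 0.2 rad and x of holder_tee_mid in the frame of nest_tee_head between -0.051 and -0.027 m and y of holder_tee_mid in the frame of nest_tee_head between -0.012 and 0.012 m and z of holder_tee_mid in the frame of nest_tee_head between 0.004 and 0.012 m and x of nest_tee_head in the frame of holder_tee_mid above 0.02 m and angle between the x axis of holder_tee_mid and the x axis of nest_tee_head, either way round below 0.2 rad); the robot touches nothing.
It fails at once if the beaker was pushed more than 30 mm away or knocked over (distance of beaker from where it was at the start of the episode above 0.03 m or angle between beaker's own z axis and vertical above 0.5 rad).
It fails at once if the bottle was pushed more than 30 mm away or knocked over (distance of bottle from where it was at the start of the episode above 0.03 m or angle between bottle's own z axis and vertical above 0.5 rad).
It fails at once if the dish was pushed more than 30 mm away or knocked over (distance of dish from where it was at the start of the episode above 0.03 m or angle between dish's own z axis and vertical above 0.5 rad).
It also fails if it takes over 115 s, if anything falls off the work surface, if the arm or the gripper's body presses on something with over 40 N, if the wrist force passes 120 N, or if a joint passes its speed limit or range.

## Working session

There is one attempt and no reset: what is moved stays moved. The work goes in short steps, Python scripts to look and compute and a tool call to move; the robot and the scene stay as the last step left them, time stands still between calls to the robot, and variables do not carry over. Pictures are saved under pics/ and viewed, about 12 in all and at most 16, crops included, and the job is handed in when it is done.

Besides the shell and the picture viewer there is one more tool, called after "Request:" by a JSON object that holds its "api" and its "payload". step_arm: Moves the arm, as the interface text tells. Its arguments: {"type":"object","properties":{"plan":{"type":"string"},"grip_force":{"type":"number"}},"required":["plan"]}

```bash
ls; mkdir -p pics
python3 - <<'E'
from rig import readout,cams,workorder,spotter,ctrl
import cv2
s=readout.sense();print(s['time_s'],s['eef_pos'],s['ee_rot'],s['grip_width'],ctrl.hold_point_z)
for n in('top','scene'):
    p,d=cams.capture(n);cv2.imwrite(f'pics/{n}0.png',p[...,::-1]);print(n,cams.camera_info(n))
E
```

```text
pics
0.0 [ 138.38037232 -506.15838582  230.73501595] [-6.56713088e-04  9.91116761e-01  1.32992978e-01  5.46603479e-05] 0.9978766906436648 18.700000000000003
top {'vfov': 42.47304680295307, 'cx': 252.3632453592648, 'cy': 193.54083004606483, 'k1': -0.1683717267455422, 'rvec': array([ 2.15901134, -2.22547248,  0.03339801]), 'tvec': array([  25.09036095,  508.09332401, 1429.54694399])}
scene {'vfov': 53.309281122813886, 'cx': 255.03487113091126, 'cy': 196.47633956651242, 'k1': -0.002461889808188456, 'rvec': array([ 2.3247405 ,  0.93360076, -0.34481547]), 'tvec': array([-370.37807299, -233.31445786, 1473.41680515])}
```

View pics/top0.png

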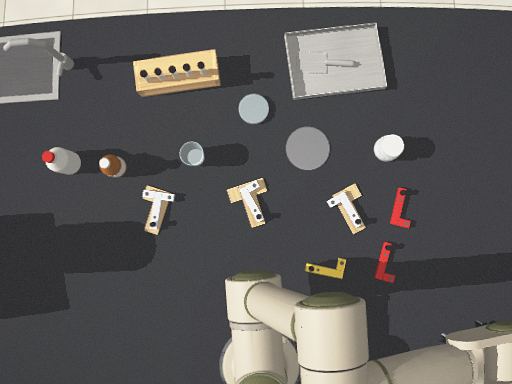

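View pics/scene0.png

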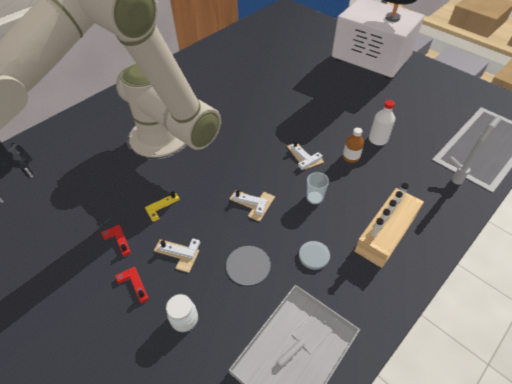

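The top view shows three nests with holders at about (157,208), (248,202) and (347,208), and the mat at (307,148). The beaker is at (191,153), the dish at (253,108) and the bottle at (112,166). The red and yellow pieces are look-alikes.

```bash
cat > h.py <<'E'
from rig import readout,cams,workorder,spotter,ctrl
import cv2,numpy as np
from scipy.spatial.transform import Rotation as R
def proj(ci,P):
    c=np.asarray(P,float).reshape(-1,3)@cv2.Rodrigues(ci['rvec'])[0].T+ci['tvec']
    f=192/np.tan(np.radians(ci['vfov']/2)); s=c[:,:2]/c[:,2:]
    s=s*(1+ci['k1']*(s**2).sum(1,keepdims=True))
    return s*f+[ci['cx'],ci['cy']]
def unproj(ci,uv,z=None,d=None):
    uv=np.asarray(uv,float).reshape(-1,2);f=192/np.tan(np.radians(ci['vfov']/2))
    q=(uv-[ci['cx'],ci['cy']])/f; s=q.copy()
    for _ in range(20): s=q/(1+ci['k1']*(s**2).sum(1,keepdims=True))
    r=np.c_[s,np.ones(len(s))]; M=cv2.Rodrigues(ci['rvec'])[0]; C=-M.T@ci['tvec']
    if d is not None: return (r*np.asarray(d).reshape(-1,1))@M+C
    w=r@M; return C+w*((z-C[2])/w[:,2])[:,None]
def ortho(ci,img,x0,x1,y0,y1,z,sc=2):
    # up = +x, left = +y ; pixel (c,r): y=y1-c/sc, x=x1-r/sc
    c,r=np.meshgrid(np.arange(int((y1-y0)*sc)),np.arange(int((x1-x0)*sc)))
    P=np.stack([x1-r/sc,y1-c/sc,np.full(c.shape,float(z))],-1)
    m=proj(ci,P).astype(np.float32).reshape(c.shape+(2,))
    return cv2.remap(img,m[...,0],m[...,1],cv2.INTER_CUBIC)
E
python3 - <<'E'
from h import *
p,d=cams.capture('top');ci=cams.camera_info('top')
for n,uv in dict(A=(157,208),B=(248,202),C=(347,208),mat=(307,148),beak=(191,153),dish=(253,108),bot=(112,166)).items(): print(n,unproj(ci,[uv],10)[0].round())
for n in ('holder_left_mid','holder_right_mid','holder_tee_mid','mat'):
    for o in spotter.regions_of('top',n): print(n,round(o['conf'],2),o['extent'])
o=ortho(ci,p,370,570,-300,400,22,1.14)
im=cv2.resize(p[165:250,125:385],(780,255),interpolation=cv2.INTER_CUBIC)
cv2.imwrite('pics/crop.png',np.vstack([im,cv2.resize(o,(780,223))])[...,::-1])
E
```

```text
A [475. 291.  10.]
B [484.  23.  10.]
C [ 458. -266.   10.]
mat [ 638. -155.   10.]
beak [634. 187.  10.]
dish [762.   0.  10.]
bot [604. 426.  10.]
holder_left_mid 0.91 [399.4, 208.4, 15.9, 36.5]
holder_left_mid 0.9 [324.4, 266.3, 38.1, 22.2]
holder_left_mid 0.73 [383.2, 262.2, 18.7, 40.7]
holder_left_mid 0.57 [345.7, 209.3, 37.2, 33.2]
holder_right_mid 0.56 [252.7, 202.1, 22.8, 37.1]
holder_tee_mid 0.57 [161.3, 211.2, 32.2, 40.7]
mat 0.83 [308.4, 146.6, 43.3, 44.7]
```

View pics/crop.png

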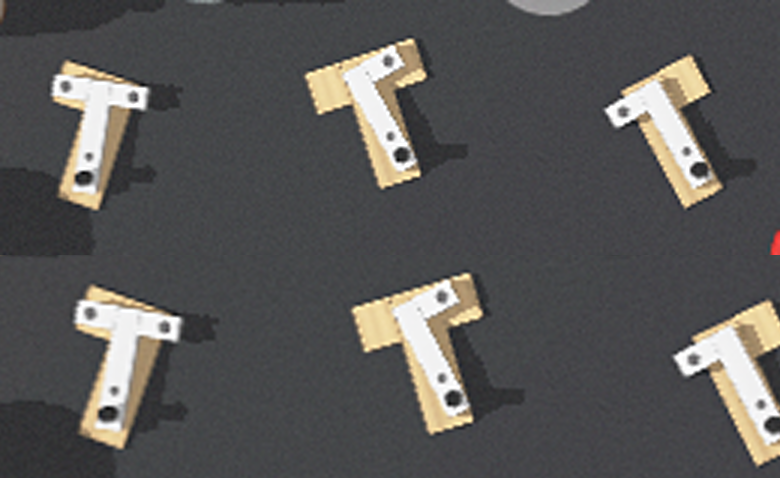

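Reading the plates: A at (157,208) is the left nest with the tee holder on it. B at (248,202) is the tee nest with the right holder. C at (347,208) is the right nest with the left holder.

The order will be left→mat, right→C, tee→B, left→A. I'll go above C first.

Request:
{"api": "step_arm", "payload": {"plan": "4 -1.5 0 -3 100; 8.5 -3.5 0 -6 100; 13 -5.5 0 -10 100; 18 -7 0 -14 100; 22.5 -9 0 -18 100; 27 -11 0 -18 100; 32 -13 0 -18 100; 35 -14.5 0 -18 100; 35 -14.5 0 -18 100; 35 -14.5 0 -18 100"}}

```text
time_s: 1.35
eef_pos: [438.0, -274.0, 231.2]
ee_rot: [-0.0, 0.958, 0.287, -0.0]
force: [-0.7, 0.8, -1.0]
grip_width: 1.0
```

Run:
```python
from h import *
s=readout.sense();print(s['time_s'],s['eef_pos'],s['joints'])
ci=cams.camera_info('wrist');print(ci)
M=R.from_quat(np.roll(s['ee_rot'],-1));print(M.as_matrix().round(3))
p,d=cams.capture('wrist');cv2.imwrite('pics/w1.png',p[...,::-1])
C=-cv2.Rodrigues(ci['rvec'])[0].T@ci['tvec'];print(C, M.inv().apply(C-s['eef_pos']))
for n in ('holder_left_mid','nest_right_head'):
    for o in spotter.regions_of('wrist',n): print(n,round(o['conf'],2),o['extent'])
```

```text
1.35 [ 437.95762674 -273.95509636  231.16437642] [-7.85906875e-01  2.94597314e-01  1.52273055e+00 -3.09492502e-04
  1.32450448e+00  2.02461504e-01]
{'vfov': 63.18896839917189, 'cx': 259.0448967738644, 'cy': 193.6620856309539, 'k1': 0.025982503466408742, 'rvec': array([-2.5070156 ,  1.34779605,  0.2214538 ]), 'tvec': array([-470.36717924,  161.15931014,  448.70915523])}
[[ 0.835  0.55  -0.   ]
 [ 0.55  -0.835 -0.   ]
 [-0.    -0.    -1.   ]]
[ 506.57046865 -228.9217438   373.54880277] [ 8.20226167e+01  1.13381950e-01 -1.42412525e+02]
holder_left_mid 0.9 [144.3, 225.6, 98.5, 65.4]
holder_left_mid 0.77 [365.2, 212.6, 79.1, 81.0]
holder_left_mid 0.71 [254.5, 146.0, 58.2, 101.2]
holder_left_mid 0.6 [262.4, 289.9, 71.8, 76.9]
nest_right_head 0.76 [281.9, 151.1, 76.9, 108.7]
```

View pics/w1.png

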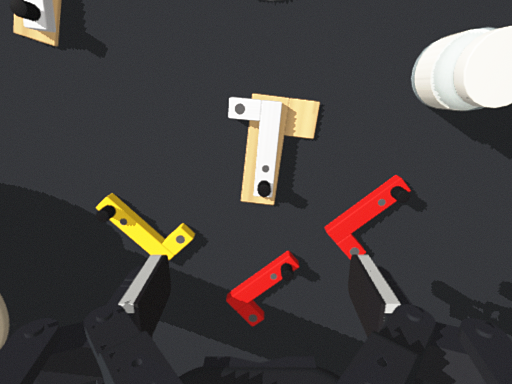

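The wrist view shows holder C at (265,150), lying foot-left on a plate whose foot points right. That confirms the left holder is on the right nest. Next I'll fit both outlines by template.

```bash
cat >> h.py <<'E'
from scipy.optimize import minimize
def shape(kind,b=0,head=False):
    rs=[(-60-b,50+b,-11-b,11+b)]
    if kind in'LT': rs.append((28-b,50+b,0,46+b))
    if kind in'RT': rs.append((28-b,50+b,-46-b,0))
    return rs   # in holder-mid frame
def fit(ci,img,kind,init,z,b,good,bad,sc=2):
    x,y,h=init
    x0,x1,y0,y1=x-110,x+110,y-110,y+110
    o=ortho(ci,img,x0,x1,y0,y1,z,sc); hsv=cv2.cvtColor(o,cv2.COLOR_RGB2HSV).astype(int)
    H,S,V=hsv[...,0],hsv[...,1],hsv[...,2]
    white=(V>125)&(S<70); wood=(S>=60)&(V>70)&(H>8)&(H<28)
    g=(white if good=='white' else wood).astype(np.float32)
    n=(~white if good=='white' else ~(wood|white)).astype(np.float32)
    def ras(p):
        m=np.zeros(g.shape,np.uint8)
        c,s=np.cos(p[2]),np.sin(p[2])
        for a,bb,e,f in shape(kind,b):
            q=np.array([(a,e),(bb,e),(bb,f),(a,f)],float)
            X=p[0]+c*q[:,0]-s*q[:,1];Y=p[1]+s*q[:,0]+c*q[:,1]
            pts=np.stack([(y1-Y)*sc,(x1-X)*sc],1)
            cv2.fillPoly(m,[np.round(pts*16).astype(np.int32)],1,shift=4)
        return m
    def cost(p):
        m=ras(p); return -(g*m).sum()+0.7*(n*m).sum()
    best=None
    for dh in(-.25,0,.25):
      for dx in(-12,12):
        i=np.array([x+dx,y,h+dh])
        sim=np.vstack([i,i+[15,0,0],i+[0,15,0],i+[0,0,.2]])
        r=minimize(cost,i,method='Nelder-Mead',options=dict(initial_simplex=sim,xatol=.05,fatol=1))
        if best is None or r.fun<best.fun: best=r
    p=best.x;m=ras(p); ov=o.copy(); cs,_=cv2.findContours(m,0,2); cv2.drawContours(ov,cs,-1,(255,0,255),1)
    print(kind,good,'mid',p[:2].round(1),'head deg',np.degrees(p[2]).round(1),'good in/total',(g*m).sum()/max(g.sum(),1),'fill',(g*m).sum()/m.sum())
    return p,ov
def tool(s,world,hd):  # shift (cm, tool axes) and twist to reach world TCP & heading (rad)
    M=R.from_quat(np.roll(s['ee_rot'],-1)).as_matrix(); d=M.T@(np.array(world)-s['eef_pos'])/10
    t=np.degrees(np.arctan2(M[1,0],M[0,0])-hd); t=(t+180)%360-180
    print('shift cm',d.round(2),'twist',round(t,1),'or',round((t+360)%360-180,1))
E
python3 - <<'E'
from h import *
s=readout.sense();ci=cams.camera_info('wrist');p,d=cams.capture('wrist')
i=unproj(ci,[(267,140)],22)[0];k=unproj(ci,[(264,186)],40)[0];f=unproj(ci,[(272,105)],22)[0]
h=np.arctan2(f[1]-k[1],f[0]-k[0]);print(i,k,f,np.degrees(h))
mid=f-39*np.array([np.cos(h),np.sin(h),0])
a,o1=fit(ci,p,'L',(mid[0],mid[1],h),22,0,'white',None)
n,o2=fit(ci,p,'R',(mid[0],mid[1],h),6,10,'wood',None)
cv2.imwrite('pics/f1.png',np.hstack([o1,o2])[::1,::1,::-1][:, :,:])
tool(s,[a[0],a[1],231],a[2])
pm,dm=cams.capture('top')
r=spotter.regions_of('top','mat')[0]; print(unproj(cams.camera_info('top'),[r['extent'][:2]],4))
E
```

```text
[ 464.65366875 -268.09914359   22.        ] [ 422.26514898 -291.87789138   40.        ] [ 498.99351073 -251.64350106   22.        ] 27.671367198898995
L white mid [ 459.6 -270.8] head deg 28.7 good in/total 0.98486 fill 0.8796555110674624
R wood mid [ 454.1 -270.5] head deg 26.5 good in/total 0.9707652 fill 0.5702473498233216
shift cm [2.12 0.88 0.03] twist 4.5 or -175.5
[[ 631.68530941 -160.38030197    4.        ]]
```

View pics/f1.png

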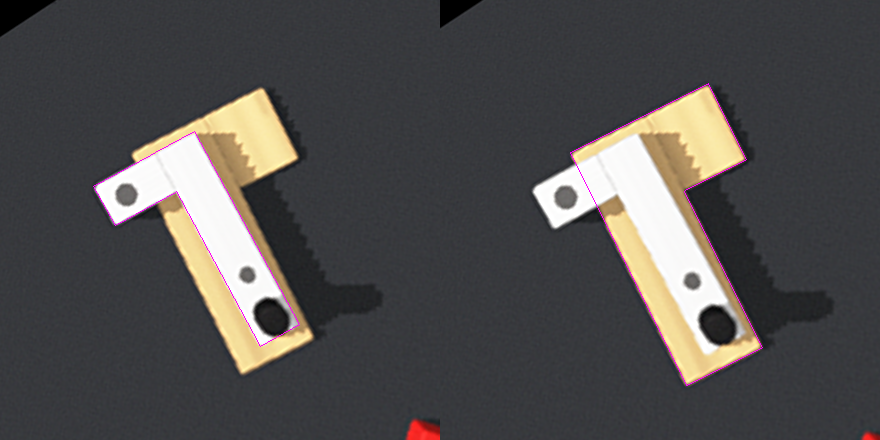

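Request:
{"api": "step_arm", "payload": {"plan": "2.1 0.9 4 4.5 100; 2.1 0.9 9 4.5 100; 2.1 0.9 14 4.5 100; 2.1 0.9 18 4.5 100; 2.1 0.9 21 4.5 100; 2.1 0.9 22.2 4.5 100; 2.1 0.9 22.2 4.5 100; 2.1 0.9 22.2 4.5 15; 2.1 0.9 22.2 4.5 15; 2.1 0.9 22.2 4.5 15", "grip_force": 50}}

```text
time_s: 2.65
eef_pos: [460.8, -270.8, 10.6]
ee_rot: [0.001, 0.969, 0.249, 0.001]
force: [0.8, 1.2, 0.2]
grip_width: 0.514
```

Request:
{"api": "step_arm", "payload": {"plan": "0 0 0 0 15; 0 0 0 0 15; 0 0 0 0 15; 0 0 -3 0 15; 0 0 -6 0 15; 0 0 -9 0 15; 0 0 -9 0 15"}}

```text
time_s: 3.35
eef_pos: [461.6, -271.4, 102.8]
ee_rot: [0.003, 0.969, 0.249, 0.002]
force: [-0.0, 0.3, -2.5]
grip_width: 0.243
```

Run:
```python
from h import *
s=readout.sense();print(s['time_s'],s['grip_width'],s['eef_pos'],s['force'])
ci=cams.camera_info('wrist');p,d=cams.capture('wrist');cv2.imwrite('pics/w2.png',p[...,::-1])
tool(s,[632,-160,100],np.radians(28))
```

```text
3.35 0.24313120624807405 [ 461.64030766 -271.41967942  102.78675183] [-0.04775813  0.32705139 -2.48619006]
shift cm [20.3  -1.56  0.31] twist 0.8 or -179.2
```

View pics/w2.png

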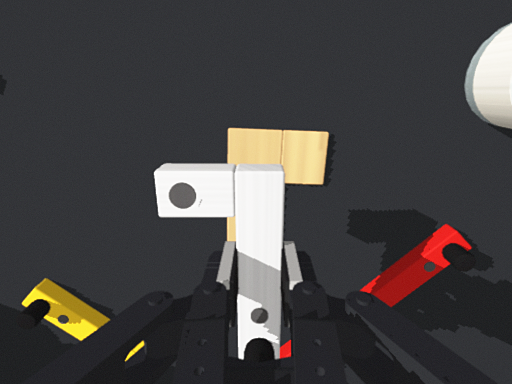

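The left holder is held squarely, so I'll carry it to the mat.

Request:
{"api": "step_arm", "payload": {"plan": "5 -0.4 0 0 15; 10 -0.8 0 0 15; 15 -1.2 0 0 15; 19 -1.6 0 0 15; 20.3 -1.6 0 0 15; 20.3 -1.6 3 0 15; 20.3 -1.6 6 0 15; 20.3 -1.6 8 0 15; 20.3 -1.6 8.6 0 15; 20.3 -1.6 8.6 0 15"}}

```text
time_s: 4.4
eef_pos: [629.7, -158.2, 11.6]
ee_rot: [-0.001, 0.969, 0.249, -0.001]
force: [0.2, -0.6, -2.9]
grip_width: 0.243
```

Request:
{"api": "step_arm", "payload": {"plan": "0 0 0.2 0 15; 0 0 0.3 0 15; 0 0 0.3 0 15; 0 0 0.3 0 60; 0 0 0.3 0 60; 0 0 0.3 0 60; 0 0 -5 0 60; 0 0 -10 0 60; 0 0 -15 0 60; 0 0 -20 0 80"}}

```text
time_s: 5.4
eef_pos: [630.2, -158.4, 212.8]
ee_rot: [0.0, 0.969, 0.249, 0.0]
force: [0.9, 0.0, 0.5]
grip_width: 0.751
```

Run:
```python
from h import *
s=readout.sense();print(s['time_s'],s['grip_width'],s['eef_pos'],s['force'])
tool(s,[430,15,240],np.radians(22))
ci=cams.camera_info('wrist');p,d=cams.capture('wrist');cv2.imwrite('pics/w3.png',p[...,::-1])
```

```text
5.4 0.7514841476216491 [ 630.21683802 -158.3952077   212.77827047] [0.86526616 0.03301709 0.54743199]
shift cm [ -9.2  -24.84  -2.74] twist 6.8 or -173.2
```

View pics/w3.png

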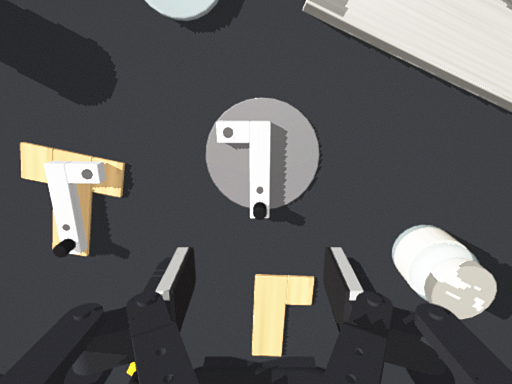

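The left holder lies flat on the mat at (255,165). On to B.

Request:
{"api": "step_arm", "payload": {"plan": "-1.5 -4 -0.5 2 100; -3 -8 -1 4 100; -4.5 -12 -1.5 6.8 100; -6 -16 -2 6.8 100; -7.5 -20 -2.7 6.8 100; -9 -24 -2.7 6.8 100; -9.2 -24.8 -2.7 6.8 100; -9.2 -24.8 -2.7 6.8 100; -9.2 -24.8 -2.7 6.8 100"}}

```text
time_s: 6.35
eef_pos: [431.2, 14.0, 237.4]
ee_rot: [0.0, 0.982, 0.191, 0.0]
force: [-0.6, -0.5, -0.2]
grip_width: 1.005
```

Run:
```python
from h import *
s=readout.sense();print(s['time_s'],s['eef_pos'],s['joints'].round(2))
ci=cams.camera_info('wrist');p,d=cams.capture('wrist')
a,o1=fit(ci,p,'R',(485,15,np.radians(26)),22,0,'white',None)
n,o2=fit(ci,p,'T',(480,20,np.radians(18)),6,10,'wood',None)
cv2.imwrite('pics/f2.png',np.hstack([o1,o2])[...,::-1])
tool(s,[a[0],a[1],9.5],a[2])
```

```text
6.35 [431.18235106  13.99842727 237.40013404] [-0.24  0.1   1.75 -0.    1.3   0.95]
R white mid [482.7  15. ] head deg 28.1 good in/total 0.94709337 fill 0.8949247834675581
T wood mid [482.8  14.7] head deg 16.6 good in/total 0.9740987 fill 0.5676778273159075
shift cm [ 4.81  1.82 22.79] twist -6.2 or 173.8
```

View pics/f2.png

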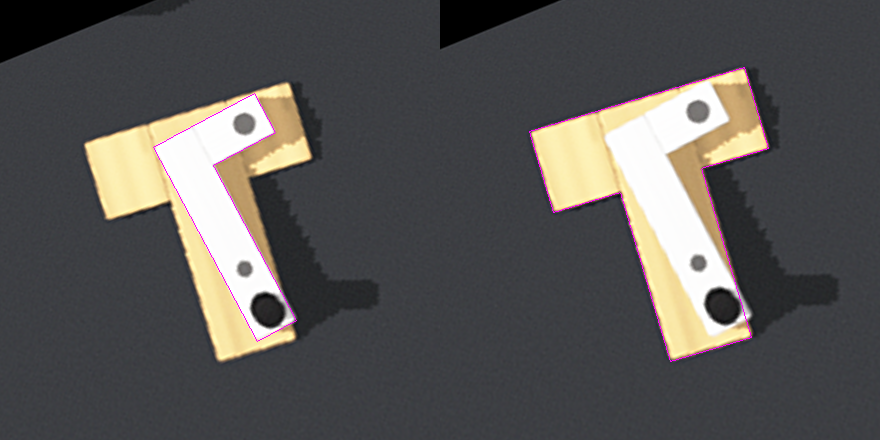

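Request:
{"api": "step_arm", "payload": {"plan": "3 1 4 -3 100; 4.8 1.8 8 -6.2 100; 4.8 1.8 13 -6.2 100; 4.8 1.8 18 -6.2 100; 4.8 1.8 21.5 -6.2 100; 4.8 1.8 22.7 -6.2 100; 4.8 1.8 22.7 -6.2 100; 4.8 1.8 22.7 -6.2 15; 4.8 1.8 22.7 -6.2 15; 4.8 1.8 22.7 -6.2 15", "grip_force": 50}}

```text
time_s: 7.4
eef_pos: [482.6, 15.6, 11.6]
ee_rot: [0.001, 0.97, 0.244, 0.001]
force: [-0.4, -0.3, 0.0]
grip_width: 0.517
```

Request:
{"api": "step_arm", "payload": {"plan": "0 0 0 0 15; 0 0 0 0 15; 0 0 0 0 15; 0 0 0 0 15; 0 0 -3 0 15; 0 0 -6 0 15; 0 0 -9 0 15; 0 0 -9 0 15; 0 0 -9 0 15"}}

```text
time_s: 8.3
eef_pos: [481.5, 15.9, 100.3]
ee_rot: [0.0, 0.97, 0.244, 0.0]
force: [0.4, -0.5, -1.6]
grip_width: 0.239
```

Run:
```python
from h import *
s=readout.sense();print(s['time_s'],s['grip_width'],s['eef_pos'],s['force'])
tool(s,[454.1,-270.5,100],np.radians(26.5))
ci=cams.camera_info('wrist');p,d=cams.capture('wrist')
z=s['eef_pos'][2]-10+22
fit(ci,p,'R',(s['eef_pos'][0],s['eef_pos'][1],np.radians(28)),z,0,'white',None)
```

```text
8.3 0.23942597739111193 [481.53813605  15.89652737 100.29719073] [ 0.36554625 -0.46400384 -1.55807593]
shift cm [-15.95  23.95   0.03] twist 1.7 or -178.3
R white mid [484.4  17.3] head deg 28.2 good in/total 0.7731892 fill 0.8360349127182045
```

Request:
{"api": "step_arm", "payload": {"plan": "-2.5 4 0 0 15; -5 8 0 0 15; -8 12 0 1.7 15; -10.5 16 0 1.7 15; -13 20 0 1.7 15; -15.9 23.9 0 1.7 15; -15.9 23.9 0 1.7 15; -15.9 23.9 3 1.7 15; -15.9 23.9 6 1.7 15; -15.9 23.9 7.5 1.7 15"}}

```text
time_s: 9.35
eef_pos: [452.9, -268.2, 21.7]
ee_rot: [-0.003, 0.973, 0.229, -0.002]
force: [-0.2, -0.0, -1.9]
grip_width: 0.238
```

Request:
{"api": "step_arm", "payload": {"plan": "0 0 0.5 0 15; 0 0 0.5 0 15; 0 0 0.5 0 15"}}

```text
time_s: 9.65
eef_pos: [454.7, -270.0, 20.8]
ee_rot: [0.0, 0.973, 0.229, 0.0]
force: [-0.3, -0.7, -1.1]
grip_width: 0.237
```

Run:
```python
from h import *
s=readout.sense();print(s['time_s'],s['grip_width'],s['eef_pos'],s['force'])
tool(s,[454.1,-270.5,10.5],np.radians(26.5))
```

```text
9.65 0.2367194416477962 [ 454.70728961 -269.99096318   20.77493339] [-0.28843574 -0.65183992 -1.13486873]
shift cm [-0.08  0.02  1.03] twist -0.0 or 180.0
```

Request:
{"api": "step_arm", "payload": {"plan": "0 0 0.7 0 15; 0 0 1 0 15; 0 0 1.05 0 15; 0 0 1.05 0 15; 0 0 1.05 0 60; 0 0 1.05 0 60; 0 0 1.05 0 60; 0 0 -4 0 60; 0 0 -9 0 70; 0 0 -14 0 100"}}

```text
time_s: 10.65
eef_pos: [454.2, -269.7, 161.5]
ee_rot: [-0.0, 0.973, 0.229, -0.0]
force: [0.3, -0.8, -0.1]
grip_width: 0.856
```

Request:
{"api": "step_arm", "payload": {"plan": "-2 0 -17 0 100; -4 0 -20 0 100; -4 0 -21 0 100; -4 0 -21 0 100; -4 0 -21 0 100"}}

```text
time_s: 11.15
eef_pos: [418.5, -288.6, 375.1]
ee_rot: [0.004, 0.973, 0.229, 0.002]
force: [0.7, -0.2, -0.5]
grip_width: 1.0
```

Run:
```python
from h import *
s=readout.sense();print(s['time_s'],s['grip_width'],s['eef_pos'],s['force'])
ci=cams.camera_info('wrist');p,d=cams.capture('wrist')
a,o1=fit(ci,p,'R',(454,-270,np.radians(26)),22,0,'white',None)
n,o2=fit(ci,p,'R',(454,-270,np.radians(26)),6,10,'wood',None)
cv2.imwrite('pics/f3.png',np.hstack([o1,o2])[...,::-1])
tool(s,[425,290,240],np.radians(-12))
```

```text
11.15 1.0003531510895676 [ 418.47113427 -288.58597303  375.06604583] [ 0.71779279 -0.15939367 -0.5457511 ]
R white mid [ 455.1 -269.7] head deg 27.0 good in/total 0.7127746 fill 0.9336715378208525
R wood mid [ 454.2 -270.4] head deg 26.4 good in/total 0.8869135 fill 0.40569973834948025
shift cm [ 26.33 -51.62  13.14] twist 38.5 or -141.5
```

View pics/f3.png

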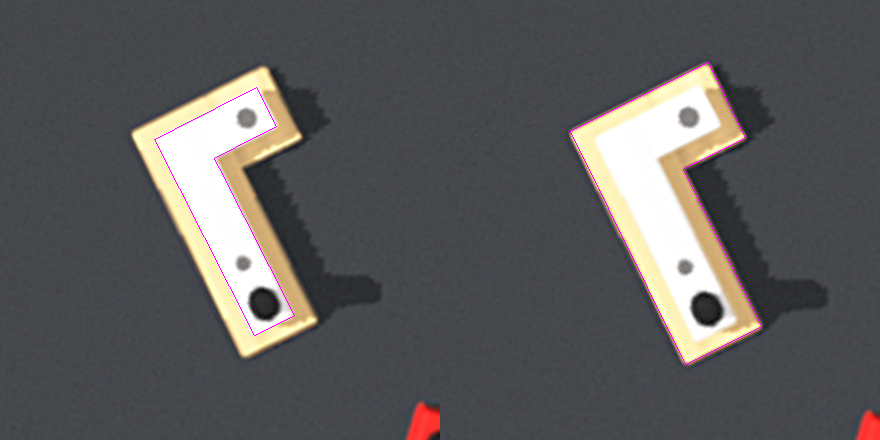

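The right holder sits centred on its nest, within about 1 mm. Now over to A.

Request:
{"api": "step_arm", "payload": {"plan": "2.1 -4.1 1 4 100; 4.2 -8.2 2 8 100; 6.3 -12.4 3 12 100; 8.4 -16.5 4 16 100; 10.5 -20.6 5 20 100; 12.6 -24.7 6 24 100; 14.7 -28.8 7 28 100; 16.8 -33 8 32 100; 18.9 -37 9 36 100; 21 -41.2 10 38.5 100"}}

```text
time_s: 12.2
eef_pos: [422.1, 176.6, 268.4]
ee_rot: [0.0, 0.994, -0.106, -0.001]
force: [1.3, -1.7, -0.1]
grip_width: 1.002
```

Request:
{"api": "step_arm", "payload": {"plan": "0.9 -4.3 1 0 100; 1.7 -8 2 0 100; 1.7 -10 3 0 100; 1.7 -10 3 0 100; 1.7 -10 3 0 100"}}

```text
time_s: 12.7
eef_pos: [459.8, 268.7, 238.9]
ee_rot: [0.0, 0.995, -0.104, -0.001]
force: [0.8, 1.1, 1.1]
grip_width: 1.003
```

Run:
```python
from h import *
s=readout.sense();print(s['time_s'],s['eef_pos'],s['ee_rot'],s['joints'].round(2))
ci=cams.camera_info('wrist');p,d=cams.capture('wrist');cv2.imwrite('pics/w4.png',p[...,::-1])
a,o1=fit(ci,p,'T',(472,289,np.radians(-8)),22,0,'white',None)
n,o2=fit(ci,p,'L',(472,285,np.radians(-18)),6,10,'wood',None)
cv2.imwrite('pics/f4.png',np.hstack([o1,o2])[...,::-1])
tool(s,[a[0],a[1],9.5],a[2])
```

```text
12.7 [459.80747501 268.74424949 238.92870863] [ 4.43950395e-04  9.94545026e-01 -1.04304222e-01 -7.89265838e-04] [ 0.31  0.33  1.46 -0.    1.36  2.09]
T white mid [474.2 291.9] head deg -10.3 good in/total 0.83349943 fill 0.9178658536585366
L wood mid [469.8 289.1] head deg -19.5 good in/total 0.93711543 fill 0.3648244038183804
shift cm [ 0.96 -2.59 22.94] twist -1.7 or 178.3
```

View pics/f4.png

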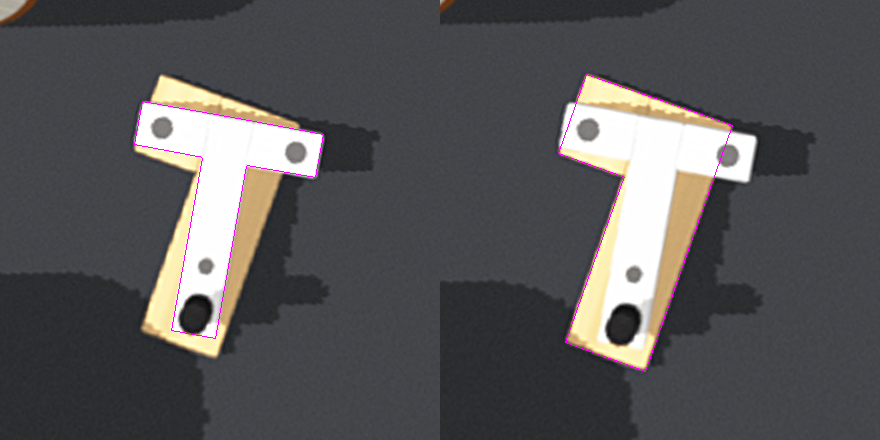

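Both fits are good; picking up the tee holder.

Request:
{"api": "step_arm", "payload": {"plan": "1 -2.6 4 -1.7 100; 1 -2.6 8 -1.7 100; 1 -2.6 13 -1.7 100; 1 -2.6 18 -1.7 100; 1 -2.6 21.5 -1.7 100; 1 -2.6 22.9 -1.7 100; 1 -2.6 22.9 -1.7 100; 1 -2.6 22.9 -1.7 15; 1 -2.6 22.9 -1.7 15; 1 -2.6 22.9 -1.7 15", "grip_force": 50}}

```text
time_s: 13.75
eef_pos: [476.3, 292.5, 12.4]
ee_rot: [-0.001, 0.996, -0.09, 0.001]
force: [-0.2, 0.0, -0.7]
grip_width: 0.514
```

Request:
{"api": "step_arm", "payload": {"plan": "0 0 0 0 15; 0 0 0 0 15; 0 0 0 0 15; 0 0 0 0 15; 0 0 -3 0 15; 0 0 -6 0 15; 0 0 -9 0 15; 0 0 -9 0 15; 0 0 -9 0 15"}}

```text
time_s: 14.65
eef_pos: [475.3, 292.2, 100.6]
ee_rot: [-0.0, 0.996, -0.09, 0.0]
force: [-0.9, 0.1, -2.7]
grip_width: 0.239
```

Run:
```python
from h import *
s=readout.sense();print(s['time_s'],s['grip_width'],s['eef_pos'],s['force'],s['joints'][5])
tool(s,[482.8,14.7,100],np.radians(16.6))
ci=cams.camera_info('wrist');p,d=cams.capture('wrist')
fit(ci,p,'T',(s['eef_pos'][0],s['eef_pos'][1],np.radians(-10)),s['eef_pos'][2]+12,0,'white',None)
```

```text
14.65 0.23918953384426322 [475.27011421 292.21666907 100.63236809] [-0.90144477  0.08351979 -2.66830497] 2.0920102066286614
shift cm [ 5.71 27.17  0.06] twist -26.9 or 153.1
T white mid [476.4 291.8] head deg -10.1 good in/total 0.86378413 fill 0.8159317037219015
```

Request:
{"api": "step_arm", "payload": {"plan": "0.8 4 0 -4 15; 1.6 8 0 -8 15; 2.4 12 0 -12 15; 3.3 16 0 -16 15; 4.2 20 0 -20 15; 5 24 0 -24 15; 5.7 27.2 0 -26.9 15; 5.7 27.2 2 -26.9 15; 5.7 27.2 5 -26.9 15; 5.7 27.2 7.5 -26.9 15"}}

```text
time_s: 15.7
eef_pos: [481.7, 14.3, 23.4]
ee_rot: [-0.0, 0.99, 0.144, -0.001]
force: [-0.0, -0.8, -1.5]
grip_width: 0.239
```

Request:
{"api": "step_arm", "payload": {"plan": "0 0 0.5 0 15; 0 0 0.5 0 15; 0 0 0.5 0 15"}}

```text
time_s: 16.0
eef_pos: [483.3, 14.4, 21.5]
ee_rot: [0.0, 0.99, 0.144, 0.0]
force: [-0.5, -1.3, -1.4]
grip_width: 0.243
```

Run:
```python
from h import *
s=readout.sense();print(s['time_s'],s['grip_width'],s['eef_pos'],s['force'])
tool(s,[482.8,14.7,10],np.radians(16.6))
```

```text
16.0 0.2428207786536978 [483.29383336  14.43335004  21.46490078] [-0.53411766 -1.34512035 -1.35342315]
shift cm [-0.04 -0.04  1.15] twist -0.0 or 180.0
```

Request:
{"api": "step_arm", "payload": {"plan": "0 0 0.7 0 15; 0 0 1 0 15; 0 0 1.1 0 15; 0 0 1.1 0 15; 0 0 1.1 0 60; 0 0 1.1 0 60; 0 0 1.1 0 60; 0 0 -4 0 60; 0 0 -9 0 70; 0 0 -14 0 100"}}

```text
time_s: 17.0
eef_pos: [482.5, 14.5, 161.5]
ee_rot: [-0.0, 0.99, 0.144, -0.0]
force: [0.2, -0.3, 0.2]
grip_width: 0.847
```

Request:
{"api": "step_arm", "payload": {"plan": "-2 0 -2 0 100; -4 0 -5 0 100; -4 0 -5 0 100; -4 0 -5 0 100"}}

```text
time_s: 17.4
eef_pos: [444.6, 2.9, 209.9]
ee_rot: [0.0, 0.99, 0.144, 0.0]
force: [-0.2, 0.1, -0.6]
grip_width: 1.003
```

Run:
```python
from h import *
s=readout.sense();print(s['time_s'],s['grip_width'],s['eef_pos'],s['force'])
ci=cams.camera_info('wrist');p,d=cams.capture('wrist')
a,o1=fit(ci,p,'T',(482,15,np.radians(16)),22,0,'white',None)
n,o2=fit(ci,p,'T',(482,15,np.radians(16)),6,10,'wood',None)
cv2.imwrite('pics/f5.png',np.hstack([o1,o2])[...,::-1])
tool(s,[570,-190,220],np.radians(28))
```

```text
17.4 1.0027443373337608 [444.60295661   2.94176861 209.88308638] [-0.23387187  0.12129708 -0.60405892]
T white mid [481.5  14. ] head deg 16.6 good in/total 0.9830451 fill 0.8850286970326047
T wood mid [482.8  14.3] head deg 16.5 good in/total 0.97536826 fill 0.47078707346213244
shift cm [ 6.52 22.07 -1.  ] twist -11.4 or 168.6
```

View pics/f5.png

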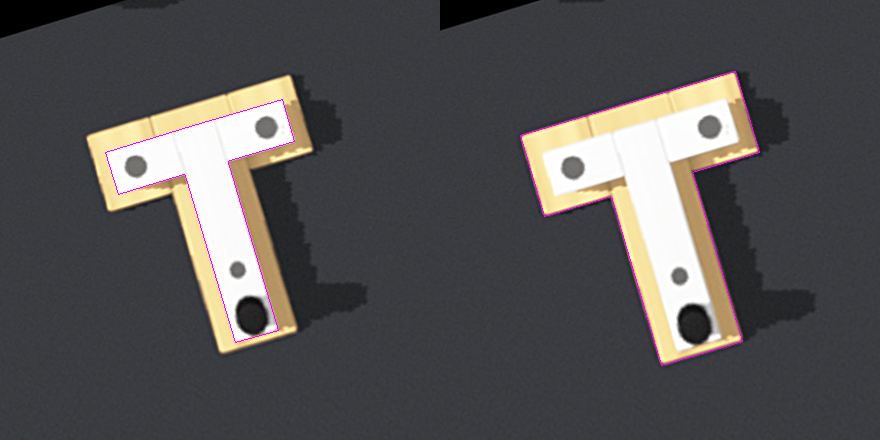

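The tee holder is centred on its nest. Next is the left holder on the mat.

Request:
{"api": "step_arm", "payload": {"plan": "1.3 4.4 -0.5 -3 100; 2.6 8.8 -1 -6 100; 3.9 13.2 -1 -9 100; 5.2 17.6 -1 -11.4 100; 6.5 22 -1 -11.4 100; 6.5 22 -1 -11.4 100; 6.5 22 -1 -11.4 100; 6.5 22 -1 -11.4 100"}}

```text
time_s: 18.25
eef_pos: [569.4, -188.2, 219.0]
ee_rot: [-0.001, 0.97, 0.242, -0.001]
force: [-0.8, -0.4, 0.5]
grip_width: 0.999
```

```bash
sed -i 's/V>125/V>WT/; s/^def fit/WT=125\ndef fit/' h.py
python3 - <<'E'
import h
from h import *
h.WT=170
s=readout.sense();print(s['time_s'],s['eef_pos'])
ci=cams.camera_info('wrist');p,d=cams.capture('wrist')
a,o1=fit(ci,p,'L',(630,-158,np.radians(28)),20,0,'white',None)
cv2.imwrite('pics/f6.png',o1[...,::-1])
tool(s,[a[0],a[1],7.5],a[2])
E
```

```text
18.25 [ 569.37194313 -188.23112823  218.98075158]
L white mid [ 629.5 -159.2] head deg 28.7 good in/total 0.9966878 fill 0.8556716876729173
shift cm [ 6.69  0.3  21.14] twist -0.7 or 179.3
```

View pics/f6.png

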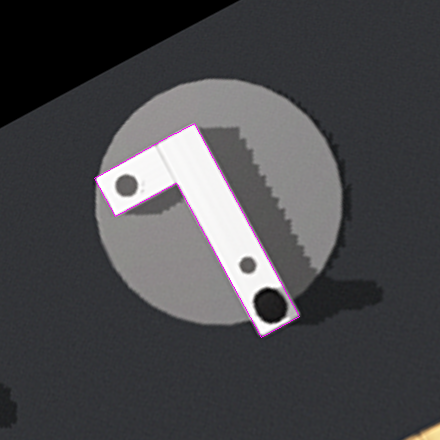

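Request:
{"api": "step_arm", "payload": {"plan": "3 0.1 2 -0.7 100; 6.7 0.3 5 -0.7 100; 6.7 0.3 10 -0.7 100; 6.7 0.3 15 -0.7 100; 6.7 0.3 19.5 -0.7 100; 6.7 0.3 21 -0.7 100; 6.7 0.3 21 -0.7 100; 6.7 0.3 21 -0.7 15; 6.7 0.3 21 -0.7 15; 6.7 0.3 21 -0.7 15", "grip_force": 50}}

```text
time_s: 19.3
eef_pos: [631.1, -160.8, 11.9]
ee_rot: [0.001, 0.969, 0.248, 0.001]
force: [-0.3, 0.4, 0.4]
grip_width: 0.517
```

Request:
{"api": "step_arm", "payload": {"plan": "0 0 0 0 15; 0 0 0 0 15; 0 0 0 0 15; 0 0 0 0 15; 0 0 -3 0 15; 0 0 -7 0 15; 0 0 -10 0 15; 0 0 -10 0 15; 0 0 -10 0 15"}}

```text
time_s: 20.2
eef_pos: [629.9, -160.3, 109.3]
ee_rot: [-0.0, 0.969, 0.248, -0.0]
force: [-0.8, -0.3, -2.6]
grip_width: 0.241
```

Run:
```python
from h import *
s=readout.sense();print(s['time_s'],s['grip_width'],s['eef_pos'],s['force'],s['joints'][5])
tool(s,[440,0,150],0)
tool(s,[469.8,289.1,130],np.radians(-19.5))
```

```text
20.2 0.2407669624092381 [ 629.89320539 -160.33177632  109.34015225] [-0.7791735  -0.26012667 -2.60471009] 0.6409793648553842
shift cm [ -8.96 -23.18  -4.05] twist 28.7 or -151.3
shift cm [  7.53 -47.11  -2.05] twist 48.2 or -131.8
```

Request:
{"api": "step_arm", "payload": {"plan": "0.7 -4.4 -2 4.5 15; 1.4 -8.8 -2 9 15; 2.1 -13.2 -2 13.5 15; 2.8 -17.6 -2 18 15; 3.5 -22 -2 22.5 15; 4.2 -26.4 -2 27 15; 4.9 -30.8 -2 31.5 15; 5.6 -35.2 -2 36 15; 6.3 -39.6 -2 40.5 15; 7 -44 -2 45 15"}}

```text
time_s: 21.2
eef_pos: [478.6, 260.4, 128.0]
ee_rot: [0.001, 0.99, -0.144, -0.002]
force: [0.7, 0.6, -2.8]
grip_width: 0.239
```

Request:
{"api": "step_arm", "payload": {"plan": "2.6 -1.7 0 3.2 15; 2.6 -1.7 0 3.2 15; 2.6 -1.7 0 3.2 15"}}

```text
time_s: 21.5
eef_pos: [509.3, 267.9, 127.8]
ee_rot: [0.001, 0.986, -0.169, -0.002]
force: [0.5, -1.1, -2.5]
grip_width: 0.241
```

Run:
```python
from h import *
s=readout.sense();print(s['time_s'],s['grip_width'],s['eef_pos'],s['force'])
tool(s,[469.8,289.1,10.5],np.radians(-19.5))
```

```text
21.5 0.24097908464106302 [509.30863251 267.87438392 127.84708033] [ 0.46451506 -1.09014957 -2.46630667]
shift cm [-4.4  -0.71 11.75] twist 0.0 or -180.0
```

Request:
{"api": "step_arm", "payload": {"plan": "-4.4 -0.7 0 0 15; -4.4 -0.7 0 0 15; -4.4 -0.7 4 0 15; -4.4 -0.7 8 0 15; -4.4 -0.7 10.5 0 15; -4.4 -0.7 10.5 0 15; -4.4 -0.7 10.5 0 15; -4.4 -0.7 10.5 0 15"}}

```text
time_s: 22.3
eef_pos: [471.9, 289.5, 26.4]
ee_rot: [-0.001, 0.986, -0.17, 0.001]
force: [0.1, -0.0, -1.4]
grip_width: 0.236
```

Run:
```python
from h import *
s=readout.sense();print(s['time_s'],s['grip_width'],s['eef_pos'],s['force'])
tool(s,[469.8,289.1,11.3],np.radians(-19.5))
```

```text
22.3 0.2361062098247891 [471.87207158 289.53177775  26.40496121] [ 0.07406884 -0.03703002 -1.36611686]
shift cm [-0.18  0.11  1.51] twist -0.0 or 180.0
```

Request:
{"api": "step_arm", "payload": {"plan": "-0.2 0.1 1 0 15; -0.2 0.1 1.3 0 15; -0.2 0.1 1.45 0 15; -0.2 0.1 1.45 0 15; -0.2 0.1 1.45 0 60; -0.2 0.1 1.45 0 60; -0.2 0.1 1.45 0 60; -0.2 0.1 -4 0 60; -0.2 0.1 -9 0 70; -0.2 0.1 -14 0 100"}}

```text
time_s: 23.3
eef_pos: [468.4, 289.0, 161.9]
ee_rot: [0.0, 0.986, -0.169, -0.0]
force: [1.6, -0.5, -0.3]
grip_width: 0.851
```

Request:
{"api": "step_arm", "payload": {"plan": "-2 0 -2 0 100; -5 0 -6 0 100; -5 0 -8 0 100; -5 0 -8 0 100; -5 0 -8 0 100"}}

```text
time_s: 23.8
eef_pos: [421.6, 305.7, 239.6]
ee_rot: [0.0, 0.986, -0.17, -0.0]
force: [-0.0, -0.0, -1.0]
grip_width: 0.998
```

Run:
```python
from h import *
s=readout.sense();print(s['time_s'],s['grip_width'],s['eef_pos'],s['force'])
ci=cams.camera_info('wrist');p,d=cams.capture('wrist')
a,o1=fit(ci,p,'L',(470,289,np.radians(-19)),22,0,'white',None)
n,o2=fit(ci,p,'L',(470,289,np.radians(-19)),6,10,'wood',None)
pt,_=cams.capture('top')
q=cv2.resize(np.hstack([o1,o2]),(520,260))
cv2.imwrite('pics/f7.png',np.vstack([q,cv2.resize(pt[80:260,60:420],(520,260))])[...,::-1])
```

```text
23.8 0.9976014083912133 [421.60200444 305.71817957 239.61236787] [-0.02278047 -0.00576452 -0.96164229]
L white mid [470.1 295.9] head deg -22.3 good in/total 0.65807027 fill 0.9498862774829416
L wood mid [469.8 289.4] head deg -19.3 good in/total 0.906861 fill 0.26938646203667854
```

View pics/f7.png

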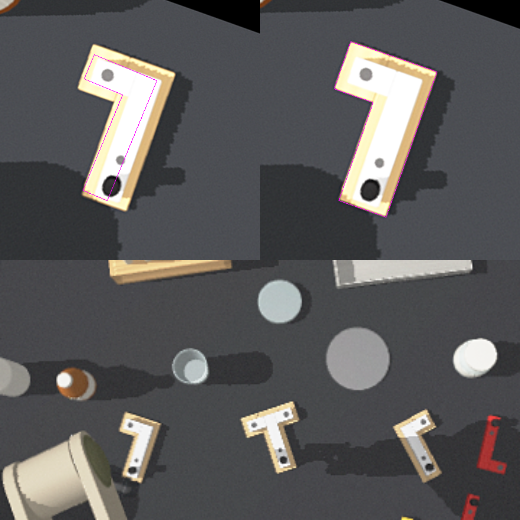

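All three holders look seated with even borders. On the left nest the white fit leaked onto bright wood (only 66% of the white was inside the outline), so I'll recheck it with a stricter mask before handing in.

```bash
sed -i 's/S<70/S<ST/; s/^WT=125/WT=125;ST=70/' h.py
python3 - <<'E'
import h
from h import *
ci=cams.camera_info('wrist');p,d=cams.capture('wrist')
for h.ST in(20,35): a,o1=fit(ci,p,'L',(470,289,np.radians(-19)),22,0,'white',None)
E
```

```text
L white mid [468.5 289.2] head deg -19.3 good in/total 0.9929711 fill 0.9181130055814665
L white mid [468.5 289.4] head deg -19.0 good in/total 0.9506678 fill 0.9281676339790458
```

The stricter fit puts the left holder within 1.5 mm and 0.3° of its place.

```bash
python3 -c "
from rig import workorder
print(workorder.finish_job())"
```

```text
the job is handed in; nothing more can be done
None
```

All three lever holders are on their own nest plates, and I handed the job in at about 24 s of the 115 s allowed. The tool gave no verdict, so the results below are my own camera measurements.

I moved the left holder to the mat, then right to its nest, tee to its nest, and finally left from the mat to its nest.

| Holder | Position off nest centre | Heading off nest |
|---|---|---|
| Right | about 1 mm | about 0.6° |
| Tee | about 1.5 mm | about 0.1° |
| Left | about 1.5 mm | about 0.3° |

- **One check disagreed:** the first fit of the left holder showed it 6.5 mm and 3° off. The fit had taken brightly lit plywood as white; two refits with a stricter colour mask agreed on the figures above, and the picture shows an even border.
- **Bystanders:** in the last top view the beaker, bottle and dish stood where they were at the start. I compared them by eye and did not measure them.
- **Look-alikes:** I never went to the red and yellow ones.
- **Height and flatness:** I did not measure these separately. The holders were lowered to the height they were gripped at, and they look flat in the pictures.

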